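# Slide the gauge plate under the low timber bridge

## Task

Push the flat aluminium gauge plate along the bench, lengthways, under the low timber bridge until its leading end is squarely up against the stop strip at the far side, and leave it there. Only push it with the fingers: keep it flat on the bench all the way, never lifting or tipping it, and do not disturb the other things on the bench.

Things in the scene. Friction and masses are not known exactly. Their poses are not given: they have to be found in the camera images.
- gauge: loose plain aluminium plate, 130 mm (x) by 100 mm (y) by 12 mm (z), 0.3 to 0.6 kg, lying flat on the bench in front of the bridge's open side, somewhat to one side and askew. Origin: centre of its underside. +x is its lengthwise axis, roughly towards the bridge at the start (both ends are alike).
- bridge: fixed light timber bridge on the bench. Origin: on the bench below the middle of the crossbeam; +x is the way the plate goes in, +y across. Crossbeam: x -30 to +30 mm, 196 mm wide, underside 18 mm and top 48 mm above the bench (bolt heads to 55 mm). Two cheeks, 18 mm high and 40 mm wide, x -30 to +80 mm, leave a straight passage 116 mm wide (y -58 to +58 mm).
- mouth (a point): centre of the passage's open end on the bench, at x = -30 mm of the bridge; axes as the bridge's.
- stop (a point): foot of the stop's face, mid-width, on the bench, at x = +50 mm of the bridge; axes as the bridge's. The stop is a dark timber strip 18 mm high fixed between the cheeks, 20 mm beyond the beam (that gap is open above). With the plate home its centre is 65 mm and its tail end 130 mm before this point, so the tail sticks out 50 mm in front of the beam.
- thick_offcut: bystander: offcut of brown timber, 75 x 120 x 32 mm (x, y, z), too thick for the bridge; lies behind the gauge plate's tail end. Origin: centre of the underside.
- dowel: bystander: short round beech dowel, 32 mm diameter, standing upright, 60 mm tall, beside the bridge. Origin: centre of the underside.
- small_block: bystander: dark timber block 60 x 40 x 35 mm beside the bridge. Origin: centre of the underside.
- glue_bottle: bystander: white plastic bottle with orange cap, 56 mm diameter, 150 mm tall, standing left of the bridge. Origin: centre of the underside.
- try_square: bystander: carpenter's square lying flat: dark wooden stock 24 x 120 x 18 mm with a steel blade reaching 180 mm along +x. Origin: under the centre of the stock.
- mallet: bystander: wooden mallet lying on its side; head 75 x 120 x 60 mm centred at x = +110 mm, handle 26 mm thick reaching to x = -130 mm. Origin: between them on the bench.
- tape_measure: bystander: yellow tape measure case 70 x 34 x 65 mm, standing. Origin: centre of the underside.

How it is judged:
By the outcome, as a careful person would: the job done as asked, in the order asked, and still so for the second after the job is handed in, with the robot touching nothing.
It also fails if it takes over 72 s, if anything falls off the work surface, if the arm or the gripper's body presses on something with over 40 N, if the wrist force passes 120 N, or if a joint passes its speed limit or range.

## Robot

A 6-joint arm with a two-finger parallel gripper is mounted at the origin on the work surface. World frame = base frame: x ahead of the robot, y to its left, z up, the work surface at z = 0. Lengths are in m, angles in rad, forces in N, time in s.
With the tool pointing down it reaches from about 0.375 to 0.925 m from the base axis. Payload 5.7 kg.
Tool frame: the origin (TCP) lies midway between the tips of the shut fingers; the grasp point (between the pads) lies 19 mm behind it; z points along the fingers, y is the line along which they close (so a half turn about z gives the same grasp; the last joint's range is limited). The gripper opens to 88 mm and grips with 3 to 60 N. Pads are 20 mm wide; open, the fingers measure 115 mm over their backs; the gripper's body (75 mm by 178 mm) begins 61 mm behind the grasp point.
Start: joints at [0.99, 0.359, 1.51, -0, 1.272, -0.115], TCP at [0.269, 0.536, 0.223] pointing down, gripper open.
Joint ranges: [-2.97, 2.97], [-1.01, 2.36], [0.21, 2.38], [-0.96, 4.11], [0.2, 2.71], [-2.98, 2.98]. Speed limits (rad/s): [2.39, 2.39, 3.14, 3.14, 3.14, 3.14].

## Interface

Orientations are given as a unit quaternion [x, y, z, w].
In Python, from bench import move_ptp, servo_line, goto_joints, move_gripper, sleep, inverse_kinematics, capture, PlanningError, close_job, spot_in, silhouettes, current_clock, current_joint_pos, current_qvel, current_joint_torque, current_position, current_orientation, current_force, current_torque, current_finger_gap, current_grip_force gives the robot as it stands. Calls block until the motion is done:
- move_ptp(position, orientation): joint-space move of the TCP to a pose.
- servo_line(position, orientation=None, rate=0.15, contact_N=None): straight line of the TCP; orientation=None keeps the orientation; rate is the mean speed in m/s. With contact_N (N) it stops when the force on the tool has changed by that much, and returns True; else False.
- goto_joints(angles): joint-space move.
- move_gripper(opening): finger opening in m; the grip force is fixed at half the most; returns when the fingers have stopped.
- sleep(seconds).
- inverse_kinematics(position, orientation): joint angles nearest the present ones, or None.
- capture(name): name is "scene" or "top"; returns a dict with "image" (420x560x3 uint8, blue, green, red), "range_z" (420x560 float32, m along the optical axis (not along the pixel's ray), 0 where there is no reading), "intrinsics" (3x3 intrinsics, pixels), "R" (3x3) and "t" (3): a world point X has camera coordinates R X + t. Camera axes: x right, y down, z forward; pixel columns grow to the right and rows downward; lengths in m; the calibration is good to about 2 mm. A picture is of the moment at which its call begins.
A pose or a line that the arm cannot do raises PlanningError and nothing moves.
- close_job(): hands the job in; it is judged then, once.
Trained networks look in the newest picture that a camera, given by its name, has taken for a name from the list of things; names that differ only in an ending like _2 or _b are one class to them, and where a whole thing is asked for, a point or a joint stands for the part that bears it (a point fixed in the world has none). Each returns a list of dicts, best first, with "conf" (0 to 1); they miss things now and then, are a little off and sometimes report something else, mostly with a low value. They report only what shows in the picture. A call takes as long as a camera call.
- spot_in(camera, query): "xy" ([column, row] in pixels, amid what is visible of it).
- silhouettes(camera, query): "region" (420x560 bool, what is visible of it) and "xy" ([column, row] in pixels, amid what is visible of it).
Readings, each from a call of its own:
- current_clock(): time.
- current_joint_pos(): joint angles.
- current_qvel(): joint speeds.
- current_joint_torque(): joint torques, N m.
- current_position(): TCP position.
- current_orientation(): TCP orientation.
- current_force(): force on the tool from outside, world axes, zero at the start.
- current_torque(): the same for the moment, N m.
- current_finger_gap(): finger opening in m.
- current_grip_force(): force on a finger pad.
Only numpy, scipy, OpenCV 4.12 (cv2) and the standard library are available. Lean on these libraries where they do the work, as an engineer would, in place of code of your own. Each camera call takes 0.05 s, during which the arm holds its last target. There are 200 camera calls.

## Working session

There is one attempt and no reset: what is moved stays moved. The work goes in short steps, each a Python script; the robot and the scene stay as the last script left them, time stands still between calls to the robot, and variables do not carry over. Pictures are saved under pics/ and viewed, at most 10 in all, crops included, and the job is handed in when it is done.

```bash
mkdir -p pics; ls; cat > h.py <<'E'
import numpy as np, cv2
from bench import *
def cloud(c):
    K,R,t=c["intrinsics"],c["R"],c["t"]; z=c["range_z"]
    v,u=np.mgrid[:z.shape[0],:z.shape[1]]
    P=np.stack([(u-K[0,2])/K[0,0]*z,(v-K[1,2])/K[1,1]*z,z],-1)
    W=(P-t)@R  # R^T (P-t)
    W[z==0]=np.nan
    return W
def proj(c,X):
    p=c["intrinsics"]@(c["R"]@np.asarray(X)+c["t"]); return p[:2]/p[2]
E
python3 - <<'E'
from h import *
for n in ("top","scene"):
    c=capture(n); cv2.imwrite(f"pics/{n}0.png",c["image"]); W=cloud(c)
    np.savez(f"{n}0.npz",W=W,img=c["image"],**{k:c[k] for k in("intrinsics","R","t")})
    for q in "gauge bridge thick_offcut dowel small_block glue_bottle try_square mallet tape_measure".split():
        for s in silhouettes(n,q)[:2]:
            P=W[s["region"]]; P=P[~np.isnan(P[:,0])]
            print(n,q,round(s["conf"],2),np.round(s["xy"]),len(P),np.median(P,0).round(3),np.percentile(P,2,axis=0).round(3),np.percentile(P,98,axis=0).round(3))
print(current_clock())
E
```

```text
pics
top gauge 0.92 [276. 187.] 1519 [ 0.604 -0.029  0.011] [ 0.552 -0.093  0.006] [0.658 0.034 0.015]
top bridge 0.83 [210. 199.] 2496 [0.554 0.155 0.046] [0.46  0.102 0.012] [0.651 0.225 0.052]
top dowel 0.64 [204. 148.] 144 [0.708 0.175 0.057] [0.7   0.163 0.003] [0.726 0.189 0.063]
top small_block 0.65 [210. 258.] 359 [0.404 0.154 0.034] [ 0.382  0.123 -0.   ] [0.426 0.185 0.038]
top glue_bottle 0.93 [138. 194.] 669 [0.565 0.349 0.095] [ 0.545  0.333 -0.002] [0.61  0.409 0.15 ]
top try_square 0.59 [425. 164.] 1042 [ 0.672 -0.455  0.011] [ 0.605 -0.529 -0.   ] [ 0.802 -0.42   0.02 ]
top try_square 0.51 [210. 204.] 2563 [0.554 0.156 0.045] [0.46  0.1   0.006] [0.652 0.224 0.052]
top mallet 0.94 [110. 230.] 2342 [0.483 0.429 0.055] [ 0.284  0.39  -0.   ] [0.547 0.509 0.062]
top tape_measure 0.7 [419. 248.] 436 [ 0.43  -0.415  0.062] [ 0.403 -0.447  0.019] [ 0.46  -0.389  0.067]
top tape_measure 0.43 [210. 256.] 361 [0.404 0.154 0.034] [ 0.382  0.123 -0.001] [0.426 0.188 0.038]
scene gauge 0.72 [286. 235.] 1708 [ 0.61  -0.033  0.013] [ 0.554 -0.096  0.003] [0.662 0.038 0.016]
scene g
[... 302 characters left out ...]
_block 0.59 [275. 159.] 309 [0.415 0.143 0.034] [0.388 0.123 0.007] [0.432 0.182 0.039]
scene glue_bottle 0.94 [368. 142.] 753 [0.582 0.345 0.075] [0.554 0.334 0.005] [0.6   0.369 0.151]
scene try_square 0.6 [168. 376.] 2365 [ 0.671 -0.454  0.012] [ 0.608 -0.529  0.006] [ 0.792 -0.424  0.021]
scene try_square 0.45 [314. 182.] 2059 [0.571 0.135 0.047] [0.471 0.096 0.005] [0.66  0.226 0.053]
scene mallet 0.78 [344. 115.] 1017 [0.461 0.42  0.042] [0.276 0.389 0.001] [0.541 0.504 0.064]
scene tape_measure 0.61 [104. 281.] 956 [ 0.442 -0.424  0.054] [ 0.41  -0.454  0.008] [ 0.462 -0.391  0.067]
scene tape_measure 0.52 [369. 203.] 281 [0.722 0.17  0.044] [0.705 0.163 0.004] [0.732 0.191 0.063]
1.0
```

View pics/top0.png

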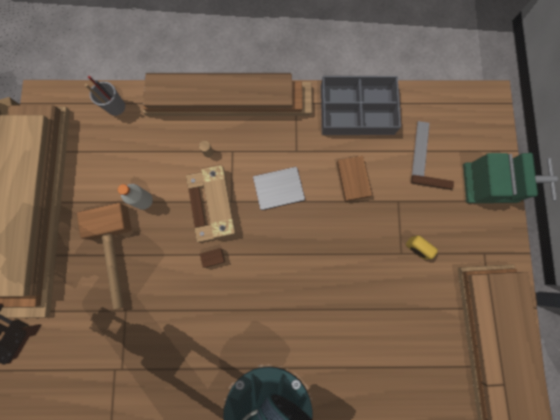

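View pics/scene0.png

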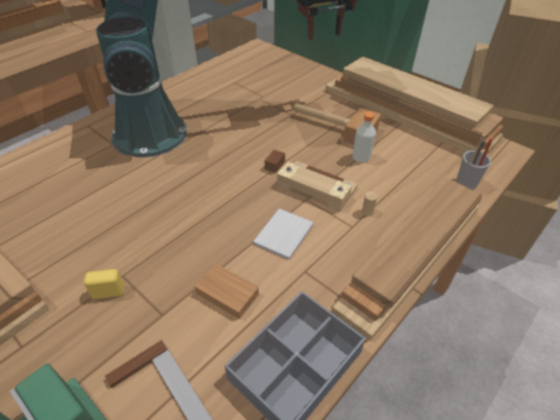

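The top picture shows the plate at (278,188), the bridge at (212,203) with its stop strip on the left (198,207), and the offcut at (355,178). The push therefore runs roughly along +y. Next I fit precise poses.

```bash
cat >> h.py <<'E'
def onplane(c,mask,z):
    K,R,t=c["intrinsics"],c["R"],c["t"]
    cs,_=cv2.findContours(mask.astype(np.uint8),cv2.RETR_EXTERNAL,cv2.CHAIN_APPROX_NONE)
    k=max(cs,key=cv2.contourArea)[:,0,:].astype(float)
    d=np.c_[(k-K[[0,1],[2,2]])/K[[0,1],[0,1]],np.ones(len(k))]@R
    C=-R.T@t
    return (C+d*((z-C[2])/d[:,2])[:,None])[:,:2]
def rect(xy,ref):
    """centre, long, short, angle of the axis nearest to ref for long side"""
    (c,(w,h),a)=cv2.minAreaRect((xy*1000).astype(np.float32)); a=np.radians(a)
    if h>w: w,h,a=h,w,a+np.pi/2
    a=ref+(a-ref+np.pi/2)%np.pi-np.pi/2
    return np.array(c)/1000,w,h,a
E
python3 - <<'E'
from h import *
for n in ("top","scene"):
    c=capture(n); W=cloud(c)
    g=silhouettes(n,"gauge")[0]["region"]
    print(n,"gauge sil",rect(onplane(c,g,.012 if n=="top" else .010),1.57))
    # colour segmentation: grey-bright, low saturation near gauge
    hsv=cv2.cvtColor(c["image"],cv2.COLOR_BGR2HSV)
    m=(hsv[...,1]<60)&(hsv[...,2]>110)&(np.abs(W[...,0]-.605)<.1)&(np.abs(W[...,1]+.03)<.11)
    print("  colour",m.sum(),rect(onplane(c,m,.012),1.57))
    near=(np.hypot(W[...,0]-.555,W[...,1]-.155)<.15)
    P=W[near&(W[...,2]>.042)&(W[...,2]<.0535)&(W[...,1]<.21)]; print("  beam top",len(P),np.median(P[:,2]),rect(P[:,:2],0))
    for s in silhouettes(n,"bridge")[:1]:
        P=W[s["region"]&(W[...,2]>.012)&(W[...,2]<.024)]; print("  cheeks/stop",rect(P[:,:2],0))
    s=silhouettes(n,"thick_offcut")
    if s: 
        print("  offcut",rect(onplane(c,s[0]["region"],.032),0))
    b=c["image"]
    if n=="top": crop=b[140:270,150:400]
    else: crop=b[130:330,180:420]
    cv2.imwrite(f"pics/{n}1.png",cv2.resize(crop,None,fx=3,fy=3,interpolation=cv2.INTER_CUBIC))
E
```

```text
top gauge sil (array([ 0.60498969, -0.02952425]), 127.17461395263672, 101.79328918457031, np.float64(1.797529106862159))
  colour 1614 (array([ 0.60510718, -0.03055389]), 133.9727783203125, 103.7938003540039, np.float64(1.791621166944684))
  beam top 1496 0.04737031437609806 (array([0.58523572, 0.1445524 ]), 244.14451599121094, 60.67384719848633, np.float64(0.19201892466651382))
  cheeks/stop (array([0.55621814, 0.16416519]), 194.65785217285156, 110.40444946289062, np.float64(0.19912913201334814))
  offcut (array([ 0.62842316, -0.24404253]), 123.91800689697266, 80.2306137084961, np.float64(0.16856488106510614))
scene gauge sil (array([ 0.60642944, -0.02974982]), 137.920166015625, 102.75118255615234, np.float64(1.7961786178733803))
  colour 1773 (array([ 0.60689703, -0.03162594]), 140.8926544189453, 106.06983947753906, np.float64(1.795327887707911))
  beam top 1182 0.049134201542959145 (array([0.58462012, 0.14552902]), 243.85028076171875, 65.23600769042969, np.float64(0.19804098103669876))
  cheeks/stop (array([0.5569021 , 0.16590901]), 197.9774932861328, 114.03588104248047, np.float64(0.19275557166878654))
  offcut (array([0.56144006, 0.14503751]), 217.75369262695312, 125.64005279541016, np.float64(0.18419973390322975))
```

View pics/top1.png

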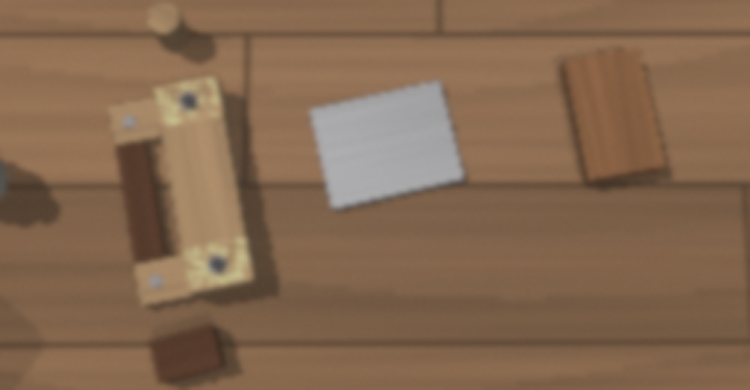

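The crop shows the plate nearly lined up with the bridge but offset towards the far side (up in the picture). I'll refine the bridge pose offline, since the dowel spoiled the beam fit.

```bash
python3 - <<'E'
from h import *
for n in ("top","scene"):
    W=np.load(f"{n}0.npz")["W"]
    ok=(np.hypot(W[...,0]-.56,W[...,1]-.15)<.15)&(np.hypot(W[...,0]-.715,W[...,1]-.175)>.035)
    for lo,hi in((.040,.054),(.014,.054)):
        m=ok&(W[...,2]>lo)&(W[...,2]<hi)&(W[...,0]>.44)&(W[...,1]>.05)
        k,l,st,_=cv2.connectedComponentsWithStats(m.astype(np.uint8)); i=1+np.argmax(st[1:,4])
        print(n,lo,rect(W[l==i][:,:2],0.2))
ori=current_orientation(); print(ori,current_joint_pos())
E
```

```text
top 0.04 (array([0.56229962, 0.13999808]), 197.1364288330078, 60.39723587036133, np.float64(0.19626476910291335))
top 0.014 (array([0.55735925, 0.16447008]), 197.29745483398438, 110.28446197509766, np.float64(0.19466347691847607))
scene 0.04 (array([0.56235864, 0.13987933]), 198.44131469726562, 66.59822845458984, np.float64(0.186863877033961))
scene 0.014 (array([0.55762531, 0.16493518]), 198.2787628173828, 116.06138610839844, np.float64(0.19711286939680606))
[ 2.30805813e-01  9.72999831e-01 -5.85260970e-05 -3.93542721e-05] [ 9.89888291e-01  3.58828688e-01  1.51039696e+00  3.56474309e-05
  1.27250388e+00 -1.15106963e-01]
```

Both cameras agree: the bridge is at (0.5623, 0.1400) and heads 1.766 rad. The plate sits about 10 mm to its −y side, turned 1.7°. I'll square and centre the plate by pushing its side with both fingers, then look again.

```bash
cat >> h.py <<'E'
from scipy.spatial.transform import Rotation as Rn
B=np.array([.5623,.1400]); TH=np.pi/2+.195
BX=np.array([np.cos(TH),np.sin(TH)]); BY=np.array([-BX[1],BX[0]])
def w(x,y,z): return [*(B+x*BX+y*BY),z]
def tool(d):
    y=np.array([*d,0]); z=np.array([0,0,-1.]); return Rn.from_matrix(np.c_[np.cross(y,z),y,z]).as_quat()
def best(p,d):
    q=current_joint_pos(); o=[]
    for s in(1,-1):
        k=inverse_kinematics(p,tool(s*np.asarray(d)))
        if k is not None: o.append((abs(k[5]),s))
    return tool(min(o)[1]*np.asarray(d))
def gauge():
    for n in("top","scene"):
        c=capture(n); s=silhouettes(n,"gauge")
        if not s: print(n,"none"); continue
        p,l,h,a=rect(onplane(c,s[0]["region"],.012 if n=="top" else .010),1.77); d=p-B
        print(n,"gauge in bridge mm",(d@BX*1e3).round(1),(d@BY*1e3).round(1),"yaw deg",np.degrees(a-TH).round(2),"size",round(l),round(h))
    return c
E
python3 - <<'E'
from h import *
p=w(-.175,-.100,.22); q=best(p,BX); print(p,q,inverse_kinematics(p,q))
move_ptp(p,q); move_gripper(.07)
servo_line(w(-.175,-.100,.005),rate=.12)
print(current_position(),current_force())
print(servo_line(w(-.175,-.074,.005),rate=.03))
print(servo_line(w(-.175,-.060,.005),rate=.02),current_position(),current_force())
servo_line(w(-.175,-.066,.005),rate=.03)
gauge()
c=capture("top");cv2.imwrite("pics/top2.png",cv2.resize(c["image"][120:270,150:400],None,fx=3,fy=3,interpolation=cv2.INTER_CUBIC)); print(current_clock())
E
```

```text
[np.float64(0.6943139105733815), np.float64(-0.0123066886749338), 0.22] [0.99525064 0.0973456  0.         0.        ] [-1.17105694e-01  4.97074470e-01  1.28916557e+00 -4.44089210e-16
  1.35535261e+00  1.25869063e+00]
[ 0.69493424 -0.01236712  0.00580711] [0.0735568  0.29852289 0.38935338]
False
False [ 0.65492415 -0.02008677  0.00510019] [1.03940006 0.35637992 0.83049436]
top none
scene none
8.7667
```

View pics/top2.png

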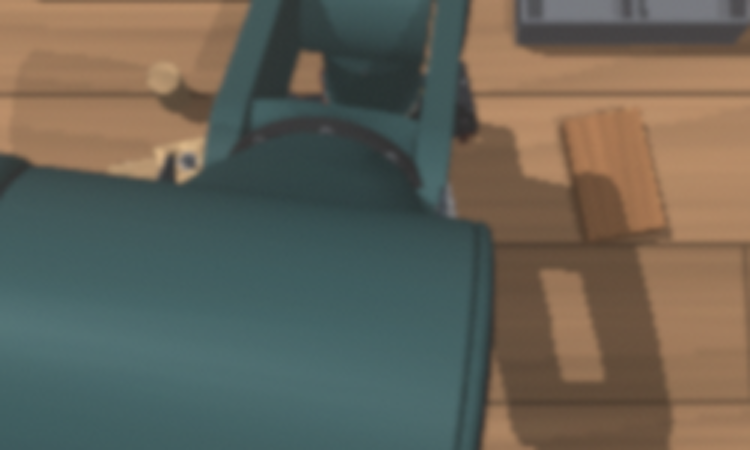

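The arm hides the plate in this picture, as it covers most of the frame. I'll lift straight up and swing aside to look.

```bash
python3 - <<'E'
from h import *
servo_line(w(-.175,-.085,.005),rate=.05); servo_line(w(-.175,-.085,.2),rate=.2)
q=current_joint_pos(); q[0]=-1.0; goto_joints(q)
gauge()
c=capture("top");cv2.imwrite("pics/top3.png",cv2.resize(c["image"][120:270,150:400],None,fx=3,fy=3,interpolation=cv2.INTER_CUBIC)); print(current_clock(),current_position())
E
```

```text
top none
scene gauge in bridge mm -174.0 -0.0 yaw deg 0.81 size 140 105
12.7417 [ 0.42341693 -0.5304957   0.19870487]
```

View pics/top3.png

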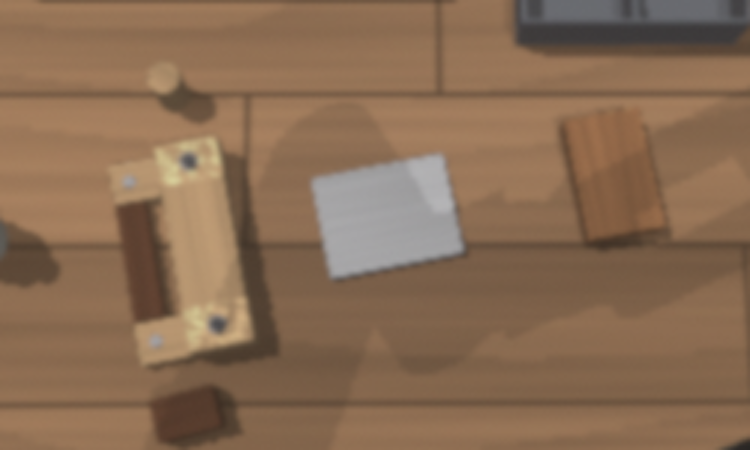

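The plate now looks centred on the passage and parallel to it: lead corners (312,180) and (331,278), tail corners (442,153) and (464,252). Now the tail push, stopping just before the mouth to check.

```bash
python3 - <<'E'
from h import *
c=capture("top"); hsv=cv2.cvtColor(c["image"],cv2.COLOR_BGR2HSV); W=cloud(c)
m=(hsv[...,1]<60)&(hsv[...,2]>90)&(np.hypot(W[...,0]-.596,W[...,1]+.032)<.1)
p,l,h,a=rect(onplane(c,m,.012),1.77); d=p-B; print("top colour",d@BX,d@BY,np.degrees(a-TH),l,h)
p=w(-.275,0,.2); q=best(p,BY); print(inverse_kinematics(p,q))
move_ptp(p,q); move_gripper(.06)
servo_line(w(-.275,0,.005),rate=.12)
servo_line(w(-.250,0,.005),rate=.05)
print(servo_line(w(-.188,0,.005),rate=.03),current_position(),current_force())
gauge()
c=capture("scene");cv2.imwrite("pics/sc2.png",cv2.resize(c["image"][130:330,180:420],None,fx=3,fy=3,interpolation=cv2.INTER_CUBIC)); print(current_clock())
E
```

```text
top colour -0.17404107389408288 0.0021270019659093507 0.13877776789816368 133.7828826904297 104.41206359863281
[-3.17531805e-01  4.20022447e-01  1.47140857e+00 -4.44089210e-16
  1.25016163e+00 -5.12531805e-01]
False [ 0.59872434 -0.04444693  0.00499599] [ 0.39529705 -0.85829494 -1.21453883]
top none
scene gauge in bridge mm -161.6 15.1 yaw deg 86.61 size 63 36
19.7167
```

View pics/sc2.png

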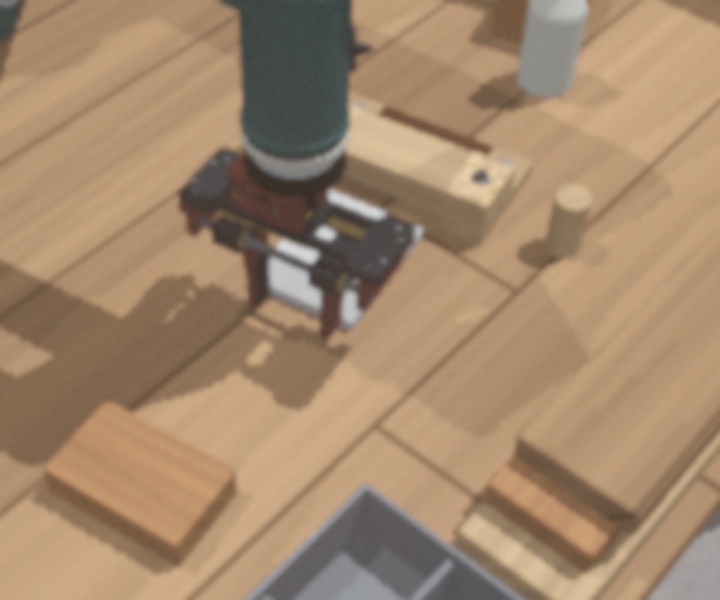

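The fingers are on the tail at (255,295) and (335,330), but the gripper hides the plate's leading end. I have time to back off and check before it enters.

```bash
cat >> h.py <<'E'
def look(name,z0=90):
    c=capture("top"); hsv=cv2.cvtColor(c["image"],cv2.COLOR_BGR2HSV); W=cloud(c)
    X=W[...,:2]-B; x,y=X@BX,X@BY
    m=((hsv[...,1]<60)&(hsv[...,2]>z0)&(x>-.26)&(x<-.035)&(abs(y)<.09)).astype(np.uint8)
    p,l,h,a=rect(onplane(c,m,.012),1.77); d=p-B; print("top colour",d@BX,d@BY,np.degrees(a-TH),l,h)
    cv2.imwrite(f"pics/{name}.png",cv2.resize(c["image"][120:270,150:400],None,fx=3,fy=3,interpolation=cv2.INTER_CUBIC))
E
python3 - <<'E'
from h import *
servo_line(w(-.205,0,.005),rate=.06); servo_line(w(-.205,0,.2),rate=.2)
q=current_joint_pos(); q[0]=-1.0; goto_joints(q)
look("top4"); gauge(); print(current_clock())
E
```

```text
top colour -0.11147196795328358 0.0022234763507034557 0.13881972956809127 136.1475372314453 104.52241516113281
top gauge in bridge mm -111.3 1.1 yaw deg -0.31 size 130 105
scene gauge in bridge mm -110.2 0.5 yaw deg -0.04 size 141 107
23.2167
```

View pics/top4.png

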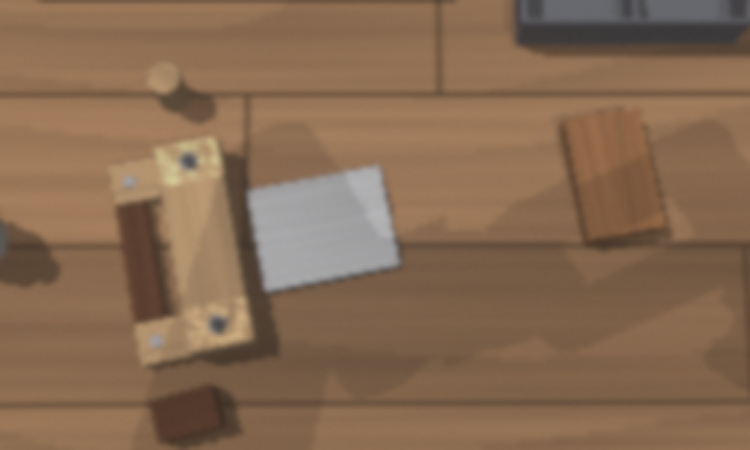

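The plate is straight and central just before the mouth: y about +1 mm, yaw under 0.3°. Pushing home now, with a force stop.

```bash
python3 - <<'E'
from h import *
def rep(s,r): d=np.array(current_position())[:2]-B; print(s,r,"bridge mm",(d@BX*1e3).round(1),(d@BY*1e3).round(1),"F",np.round(current_force(),1))
p=w(-.205,0,.2); move_ptp(p,best(p,BY))
servo_line(w(-.205,0,.005),rate=.12)
r=servo_line(w(-.100,0,.005),rate=.04,contact_N=15); rep("run",r)
if not r:
    r=servo_line(w(-.080,0,.005),rate=.012,contact_N=12); rep("home",r)
    sleep(.3); rep("hold",r)
print(current_clock())
E
```

```text
run False bridge mm -100.0 0.0 F [ 0.5 -1.6 -1.4]
home True bridge mm -92.1 0.0 F [ 0.4 -2.3  1.7]
hold True bridge mm -92.1 0.5 F [ 0.1 -0.2  0.7]
30.675
```

```bash
python3 - <<'E'
from h import *
r=servo_line(w(-.080,0,.005),rate=.012,contact_N=25); d=np.array(current_position())[:2]-B; print(r,d@BX,d@BY,current_force())
servo_line(w(-.115,0,.005),rate=.05); servo_line(w(-.13,0,.2),rate=.2)
q=current_joint_pos(); q[0]=-1.0; goto_joints(q)
look("top5"); W=cloud(capture("top"))
for n in("top","scene"):
    c=capture(n); s=silhouettes(n,"gauge")
    if s:
        P=onplane(c,s[0]["region"],.012)-B; print(n,"tail x:",np.percentile(P@BX,[1,5,95]),"y",np.percentile(P@BY,[2,98]))
    if n=="scene": i=c["image"][130:330,220:460]; cv2.imwrite("pics/sc5.png",cv2.resize(i,None,fx=3,fy=3,interpolation=cv2.INTER_CUBIC))
print(current_clock())
E
```

```text
True -0.09219750819607313 0.0005615851983260254 [-0.00719405 -2.91797981  2.57953677]
top colour -0.05896770903819091 0.002149643988536587 -89.60463520359842 103.88230895996094 48.05116653442383
top tail x: [-0.43581806 -0.43446361 -0.35469442] y [-0.05732771  0.06979405]
scene tail x: [-0.08732003 -0.08652573 -0.02015058] y [-0.05302576  0.0511341 ]
35.1417
```

View pics/top5.png

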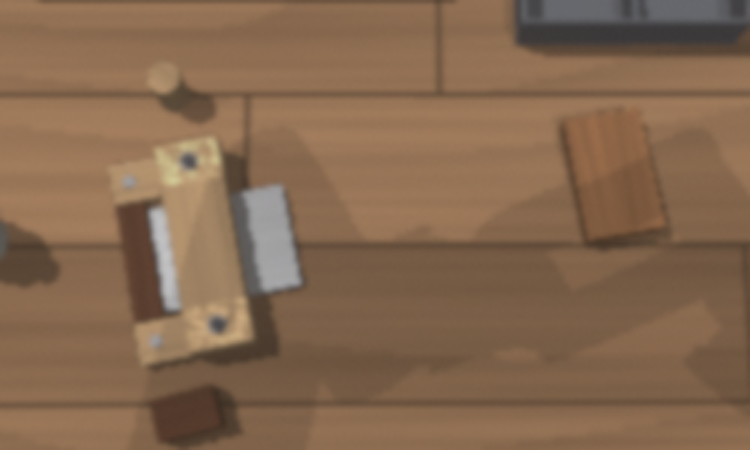

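View pics/sc5.png

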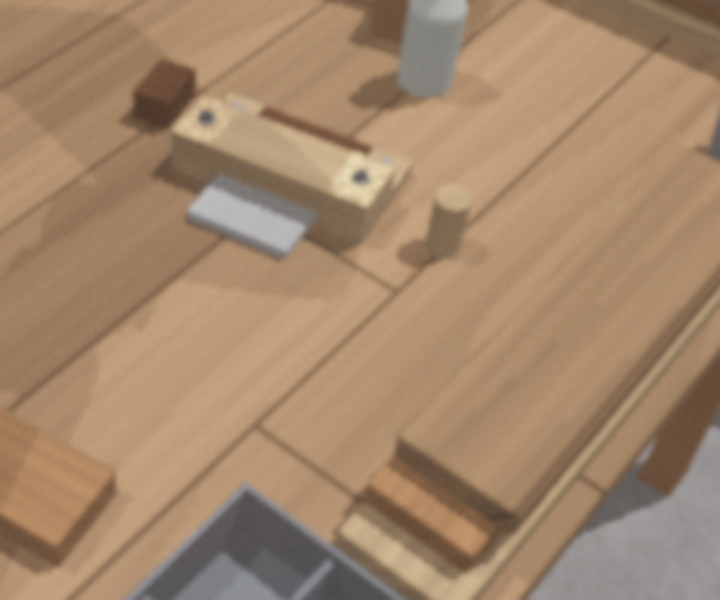

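The plate's lead end lies along the full stop strip at (160,258) in the top view, with no gap showing. About 50 mm of tail sticks out square at (270,240), and the dowel, block, offcut and bottle haven't moved. The finger position of −92.2 mm at a firm 25 N also matches the home position, and the arm is clear.

```bash
python3 -c "
from bench import *
sleep(.3); print(close_job(), current_clock())"
```

```text
the job is handed in; nothing more can be done
the job is handed in; nothing more can be done
```

The gauge plate is under the bridge with its leading end up against the stop strip, pushed only with the fingers; in the last pictures nothing else near the bridge had moved, and I handed the job in at about 35 s of the 72 s.

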